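Rock a stuck insert out of a dry-block heater and hold it clear

TASK

The aluminium insert is stuck in the pocket of the white dry-block heater, caught under two stiff orange cheeks. Take it by its blue grip post and, keeping it down in the pocket, rock it towards one cheek and then towards the other until both cheeks have been pushed well back; then lift it straight up and finish still holding it upright and still just above the pocket (a few centimetres at most). Leave the amber bottle, the white jar and the beaker where they stand.

Things in the scene. Friction and masses are not known exactly. Their poses are not given: they have to be found in the camera images.
- heater: White box with its cheeks, fixed, 150 (x) x 170 (y) x 78 mm high, pocket in the middle of its top; random place and yaw; grey panel with dark display and black dial on its -x face. Origin on the table, 81 mm below pocket_mouth, same axes.
- pocket_mouth (a point): On the pocket's axis, level with the cheek tops, 81 mm above the table. Axes as the heater's: z up, y across the pocket from right to left cheek, x along the cheeks. The pocket floor is 56 mm below. Along x it guides the insert with 1.5 mm to spare each side; along y only the insert's keel is located, in a floor slot 16 mm wide and 9 mm deep, so the insert can lean to +y or -y about its keel.
- insert: The whole aluminium insert, 0.14 to 0.28 kg, 44 mm long in x; origin and axes of insert_foot. From below: keel 12 mm wide in y (0 to 12 mm up), stem 24 mm wide (to 62 mm) with a collar 34 mm wide (38 to 45 mm up), then the blue post. Seated, the collar lies 3 mm below the square-edged cheeks, which overlap it by 4.5 mm each and block a straight pull.
- insert_grip (a point): On the insert's axis inside its blue grip post, 96 mm above its underside (121 mm above the table at the start). The post is 22 x 22 mm, from 62 to 118 mm above the underside, and can be gripped across x or y. z runs up the post; x and y are parallel to the heater's when seated.
- insert_foot (a point): Centre of the insert's underside, 96 mm below insert_grip; at the start on the pocket floor, 25 mm above the table. Leaning the insert about its keel makes the stem push back the cheek on that side: 0.13 to 0.15 rad (13 to 15 mm sideways at insert_grip) pushes it almost fully back. With both cheeks back 5 mm or more the insert, upright and centred, lifts out.
- cheek_left (a joint): How far the orange cheek on the heater's +y side is pushed back from the pocket's axis, m: under 0.001 at the start, 0.007 at its stop. It is an 8 mm thick slab, 44 mm long, in the housing's top (73 to 81 mm above the table), its edge 12.5 mm from the axis at 0. It slides stiffly (about 5 N) and stays where it is left.
- cheek_right (a joint): The same for the cheek on the heater's -y side (pushed towards -y).
- amber_bottle: Bystander: amber bottle with black cap, 52 mm diameter, 115 mm high; origin at the centre of its underside. Stands beside the heater.
- powder_jar: Bystander: white jar with blue cap, 60 mm diameter, 85 mm high; origin at the centre of its underside. Stands beside the heater.
- beaker: Bystander: glass beaker, 64 mm diameter, 85 mm high; origin at the centre of its underside. Stands behind the heater (its +x side).
Mind the look-alikes: they are no part of the job. Of the things that look like the insert, the middle-sized one is meant. Several things look just like the heater: the one meant starts nearest to the robot's base.

How it is judged:
On the way, in this order (a step that is already met when the one before it is completed fails the run):
1. rock the insert one way, still down in its pocket: one cheek is pushed back more than 4 mm (value of joint any of cheek_left, cheek_right above 0.004 m and z of insert_foot in the frame of pocket_mouth below -0.044 m), for 0.1 s.
2. rock it the other way, still down in its pocket: both cheeks are pushed back more than 4 mm (value of joint each of cheek_left, cheek_right above 0.004 m and z of insert_foot in the frame of pocket_mouth below -0.044 m), for 0.1 s.
At the end, for the whole second after the job is handed in: The insert is held by the fingers, its foot 2 to 80 mm above the cheek tops and within 40 mm of the pocket's axis, upright within 0.25 rad, still (under 0.03 m/s), not touching the heater; both cheeks are pushed back more than 4 mm (z of insert_foot in the frame of pocket_mouth between 0.002 and 0.08 m and horizontal distance between insert_foot and pocket_mouth below 0.04 m and angle between insert_foot's own z axis and vertical below 0.25 rad and contact force between the fingers and insert above 1 N and contact force between heater and insert below 0.1 N and linear speed of insert below 0.03 m/s and value of joint each of cheek_left, cheek_right above 0.004 m); the arm keeps its last pose, push and grip.
It fails at once if the amber bottle is moved more than 25 mm or tipped (distance of amber_bottle from where it was at the start of the episode above 0.025 m or angle between amber_bottle's own z axis and vertical above 0.4 rad).
It fails at once if the white jar is moved more than 25 mm or tipped (distance of powder_jar from where it was at the start of the episode above 0.025 m or angle between powder_jar's own z axis and vertical above 0.4 rad).
It fails at once if the beaker is moved more than 25 mm or tipped (distance of beaker from where it was at the start of the episode above 0.025 m or angle between beaker's own z axis and vertical above 0.4 rad).
It also fails if it takes over 35 s, if anything falls off the work surface, if the arm or the gripper's body presses on something with over 40 N, if the wrist force passes 120 N, or if a joint passes its speed limit or range.

ROBOT

A 6-joint arm with a two-finger parallel gripper is mounted at the origin on the work surface. World frame = base frame: x ahead of the robot, y to its left, z up, the work surface at z = 0. Lengths are in m, angles in rad, forces in N, time in s.
With the tool pointing down it reaches from about 0.225 to 0.875 m from the base axis. Payload 3.4 kg.
Tool frame: the origin (TCP) lies at the very end of the fingers, on their centre line; the grasp point (between the pads) lies manip.pinch_z behind it (manip.pinch_z is the distance from the TCP to the grasp point, in m); z points along the fingers, y is the direction in which the jaws open and shut (so a half turn about z gives the same grasp; the last joint's range is limited). The gripper opens to 85 mm and grips with 20 to 120 N. Pads are 22 mm wide; open, the fingers measure 114 mm over their backs; the gripper's body (76 mm by 85 mm) begins 54 mm behind the grasp point. The pads swing forward as they close: fully open they stand 13 mm farther back than shut.
Start: joints at [-1.316, 0.276, 1.505, -0, 1.361, -0.121], TCP at [0.211, -0.535, 0.231] pointing down, gripper open.
Joint ranges: [-2.89, 2.89], [-0.75, 2.08], [0.22, 2.7], [-1.18, 4.32], [0.11, 2.71], [-2.7, 2.7]. Speed limits (rad/s): [2.57, 2.57, 3.14, 3.14, 3.14, 3.14].

INTERFACE

Orientations are given as a unit quaternion [w, x, y, z].
In Python, from rig import manip, imaging, workorder gives the robot as it stands.
- The arm moves only by the tool apply_moves, never from a script. Its argument "moves" is one flat list of numbers, 7 for each row, row after row: the finger opening in m, from 0 to 0.0854, then the shift along the tool's x, y, z in m, then the turn, a rotation vector about the tool's x, y, z in rad. In form: [jaw, tx, ty, tz, rx, ry, rz, jaw, tx, ty, tz, rx, ry, rz, ...]. A call has exactly 8 rows; each row shifts and turns the pose as measured when the row begins, along the tool's axes as they then stand; what a row does not reach is not made up. A row lasts 1/12 s, in which the tool goes at most 41.7 mm and 7.16 degrees, less where a joint would pass 70% of its speed; a pose out of reach is approached as far as the arm can. A call with a gripper value outside its range is refused whole. The fingers move at their own pace and stop on an object; "newtons" is the grip in N (left out, the last holds). Time passes only in rows, so rows that do not move let the fingers close, or fill a call up. It gives the time, the measured TCP pose, the force and the opening at its end, in the units of the state.
- manip.get_state(): the state, without advancing time (a new reading comes with each control period).
- imaging.get_image(name): name is "side" or "top" or "wrist"; returns a dict with "image" (384x512x3 uint8, red, green, blue), "range_z" (384x512 float32, m along the optical axis (not along the pixel's ray), 0 where there is no reading), "fx", "fy", "cx", "cy" (pixels), "R" (3x3) and "t" (3): a world point X has camera coordinates R X + t. Camera axes: x right, y down, z forward; pixel columns grow to the right and rows downward; lengths in m; the calibration is good to about 2 mm. A picture is of the moment at which its call begins.
- workorder.sign_off(): hands the job in, once; it reports no verdict.
The state is a dict: "clock": time; "qpos": joint angles; "qd": joint speeds; "effort": joint torques, N m; "position": TCP position; "ee_rot": TCP orientation; "contact_force": force on the tool from outside, world axes, zero at the start; "moment": the same for the moment, N m; "width": finger opening in m.
Only numpy, scipy, OpenCV 4.12 (cv2) and the standard library are available. Lean on these libraries where they do the work, as an engineer would, in place of code of your own. Each camera call takes 0.05 s, during which the arm holds its last target.

## Working session

There is one attempt and no reset: what is moved stays moved. The work goes in short steps, Python scripts to look and compute and a tool call to move; the robot and the scene stay as the last step left them, time stands still between calls to the robot, and variables do not carry over. Pictures are saved under pics/ and viewed, and the job is handed in when it is done.

Besides the shell and the picture viewer there is one more tool, called after "Request:" as name(argument=value, ...) on one line, values as JSON. apply_moves: Moves the arm, as the interface text tells. Its arguments: {"type":"object","properties":{"moves":{"type":"array"},"newtons":{"type":"number"}},"required":["moves"]}

```bash
mkdir -p pics; ls; python3 - <<'E'
from rig import manip, imaging, workorder
import cv2,numpy as np
print(manip.get_state(), manip.pinch_z)
for n in ("top","side","wrist"):
    d=imaging.get_image(n); cv2.imwrite(f"pics/{n}0.png",d["image"][:,:,::-1]); np.savez(f"{n}0.npz",**d)
    print(n,d["fx"],d["cx"],d["cy"],np.round(d["R"],3).tolist(),d["t"])
E
```

```text
pics
{'clock': 0.0, 'qpos': array([-1.31596603e+00,  2.76618872e-01,  1.50613540e+00, -7.15789456e-06,
        1.36069397e+00, -1.21012021e-01]), 'qd': array([-0.00101336, -0.00141058, -0.0007418 , -0.00045463, -0.00071361,
        0.00023222]), 'effort': array([-1.19083281e-03, -4.16774690e+01, -2.45804554e+01, -4.86177178e-04,
        1.10527565e-02, -3.27145180e-06]), 'position': array([ 0.21090996, -0.53435721,  0.23042519]), 'ee_rot': array([-9.25482091e-04,  9.82394158e-01,  1.86817711e-01, -6.55231782e-05]), 'contact_force': array([ 0.34898639,  0.68555715, -0.33632077]), 'moment': array([0.03735437, 0.02541131, 0.04266891]), 'width': 0.08552025794658517} 0.0187
top 414.7161224167063 259.16173602973726 192.38825561971362 [[-0.015, -0.999, -0.035], [-0.986, 0.02, -0.163], [0.163, 0.032, -0.986]] [0.12783364 0.5573221  0.94134901]
side 458.5596800717896 260.50203156176366 195.49893195709677 [[-0.997, -0.081, -0.004], [-0.049, 0.647, -0.761], [0.064, -0.758, -0.649]] [0.54444584 0.02211762 1.03656182]
wrist 270.2113451475002 261.1251685861812 193.20907755781406 [[0.366, -0.93, -0.002], [-0.887, -0.35, 0.302], [-0.282, -0.109, -0.953]] [-0.57333068 -0.03855189  0.38022825]
```

View pics/top0.png

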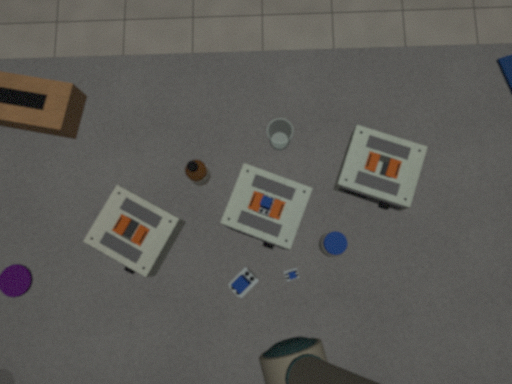

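View pics/side0.png

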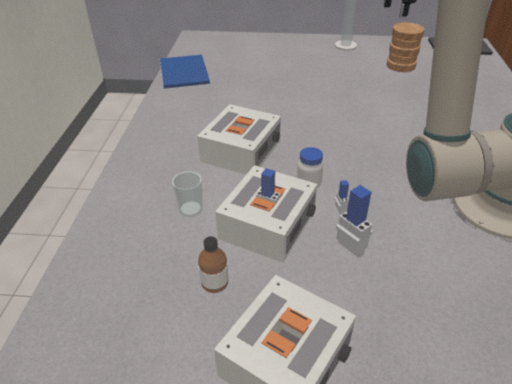

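Heaters in the top picture are at (131,230), (267,206) and (383,166). Only the one at (267,206) holds an insert. Insert look-alikes are at (243,283), larger, and (291,274), smaller, both standing on the table. I'll measure them and enlarge a crop.

```bash
cat > h.py <<'E'
import numpy as np,cv2
def cloud(d):
    z=d["range_z"]; v,u=np.mgrid[:z.shape[0],:z.shape[1]]
    P=np.stack([(u-d["cx"])/d["fx"]*z,(v-d["cy"])/d["fy"]*z,z],-1)
    W=(P-d["t"])@d["R"]; W[z<=0]=np.nan
    return W
E
python3 - <<'E'
from h import *
d=np.load("top0.npz"); W=cloud(d); img=d["image"]
for n,(u,v) in dict(h1=(131,230),h2=(267,206),h3=(383,166),big=(243,283),small=(291,274),bottle=(193,167),jar=(335,243),beaker=(280,133)).items():
    print(n,np.round(W[v,u],3))
m=(W[...,2]>0.068)&(W[...,2]<0.09)
n,l,s,c=cv2.connectedComponentsWithStats(m.astype(np.uint8))
for i in range(1,n):
    if s[i,4]>800:
        p=W[l==i]; r=cv2.minAreaRect((p[:,:2]*1000).astype(np.float32)); print(c[i],s[i,4],r,np.median(p[:,2]),np.hypot(*r[0]))
# post
for a,sl in dict(mid=(slice(190,220),slice(250,285)),big=(slice(265,300),slice(225,262)),sm=(slice(262,286),slice(280,304))).items():
    p=W[sl].reshape(-1,3); zm=np.nanmax(p[:,2]); q=p[p[:,2]>zm-0.008]; print(a,zm,len(q),np.round(q.mean(0),4), np.round(np.ptp(q,0),3))
c=cv2.resize(img[140:310,170:350],None,fx=4,fy=3.4,interpolation=2); cv2.imwrite("pics/c1.png",c[:600,:,::-1])
d=np.load("side0.npz");W=cloud(d)
c=cv2.resize(d["image"][140:280,200:400],None,fx=4,fy=4,interpolation=2); cv2.imwrite("pics/c2.png",c[:600,:,::-1])
for a,sl in dict(mid=(slice(165,205),slice(255,285)),big=(slice(180,255),slice(330,380)),sm=(slice(178,215),slice(330,352))).items():
    p=W[sl].reshape(-1,3); zm=np.nanmax(p[:,2]); q=p[p[:,2]>zm-0.008]; print(a,zm,len(q),np.round(q.mean(0),4), np.round(np.ptp(q,0),3))
m=(W[...,2]>0.074)&(W[...,2]<0.085)
n,l,s,c=cv2.connectedComponentsWithStats(m.astype(np.uint8))
for i in range(1,n):
    if s[i,4]>800:
        p=W[l==i]; r=cv2.minAreaRect((p[:,:2]*1000).astype(np.float32)); print(c[i],s[i,4],r,np.median(p[:,2]))
E
```

```text
h1 [0.476 0.429 0.033]
h2 [0.514 0.099 0.143]
h3 [ 0.62  -0.182  0.034]
big [0.354 0.151 0.155]
small [0.368 0.049 0.08 ]
bottle [0.61  0.265 0.114]
jar [ 0.435 -0.051  0.086]
beaker [0.718 0.064 0.006]
[ 34.46913221 100.49796156] 3434 ((794.684326171875, 674.3641357421875), (192.4244842529297, 122.04009246826172), 78.72119140625) 0.0806380191472576 1042.252448228621
[382.64806774 166.02822406] 4606 ((611.8673706054688, -169.73245239257812), (171.14549255371094, 154.58712768554688), 70.09693908691406) 0.07800955124112367 634.9730581740054
[266.57228657 205.98455598] 4662 ((523.772216796875, 101.14561462402344), (170.29627990722656, 152.7825927734375), 68.20271301269531) 0.0782969496323919 533.4489389304135
[131.63934426 230.60871441] 4636 ((472.79962158203125, 414.4034423828125), (172.8715057373047, 152.34048461914062), 60.754520416259766) 0.07845750482521249 628.7047758899537
mid 0.14672682251734337 103 [0.5242 0.1004 0.1427] [0.026 0.026 0.008]
big 0.15648229569022035 198 [0.3509 0.157  0.1521] [0.038 0.037 0.008]
sm 0.08764310677162061 49 [0.3664 0.0457 0.0822] [0.017 0.016 0.008]
mid 0.14566881972328644 105 [0.5232 0.1053 0.143 ] [0.025 0.028 0.008]
big 0.15565691633638346 196 [0.3499 0.1619 0.1524] [0.038 0.038 0.008]
sm 0.1524764468834491 9 [0.3669 0.1606 0.1499] [0.002 0.007 0.006]
[239.52739421 127.38262806] 2245 ((610.9793701171875, -166.87921142578125), (175.1175994873047, 152.44143676757812), 69.92241668701172) 0.07908354121385464
[267.06954632 201.96142353] 3681 ((523.3333740234375, 102.95255279541016), (174.65304565429688, 151.86712646484375), 68.18070220947266) 0.07922187340681862
[285.6837645  334.82872435] 8968 ((472.09625244140625, 415.9474792480469), (172.44644165039062, 150.77703857421875), 60.70981979370117) 0.07946836162942998
```

View pics/c1.png

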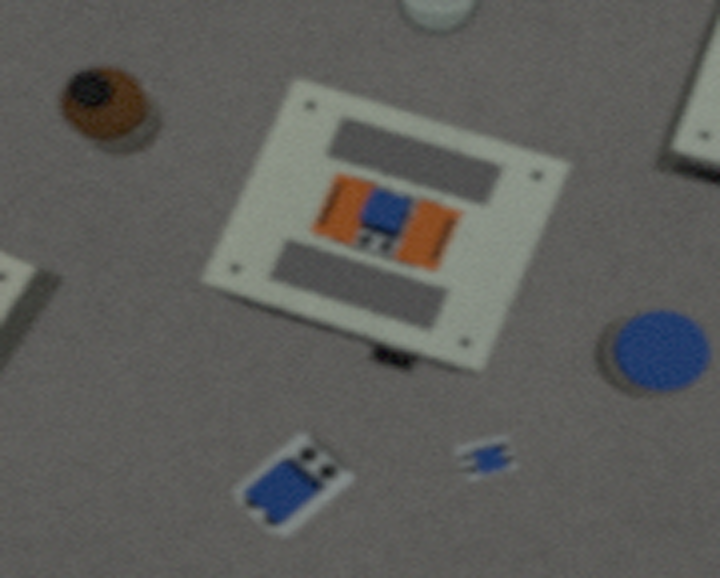

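View pics/c2.png

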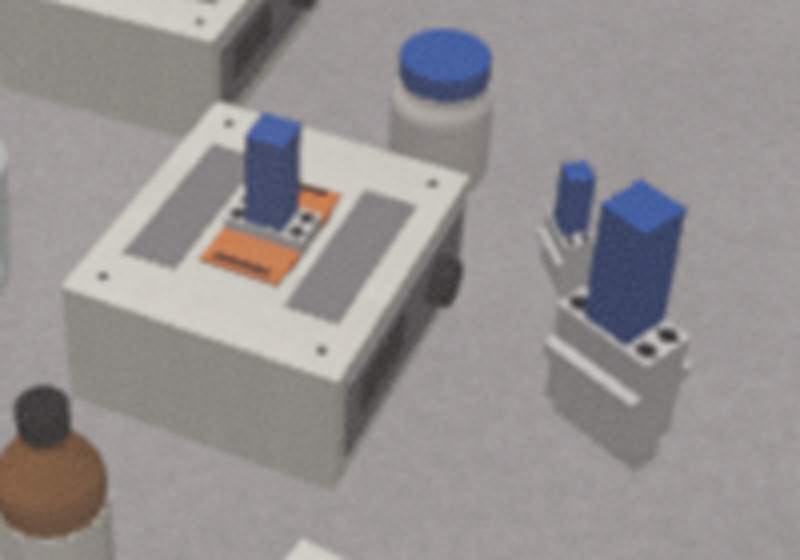

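The crop confirms it. The insert meant sits in the heater at (267,206): its post is about 26 mm square and its top is at 0.145. The big one has a 37 mm post and the small one 16 mm. This heater is also the nearest to the base (0.533 m against 0.63 m for the others). Heater centre is about (0.5235, 0.102), yaw −21.8°. I'll move over it first.

Request:
apply_moves(moves=[0.085, 0.029, -0.0265, 0, 0, 0, 0, 0.085, 0.029, -0.0265, 0, 0, 0, 0, 0.085, 0.029, -0.0265, 0, 0, 0, 0, 0.085, 0.029, -0.0265, 0, 0, 0, 0, 0.085, 0.029, -0.0265, 0, 0, 0, 0, 0.085, 0.029, -0.0265, 0, 0, 0, 0, 0.085, 0.029, -0.0265, 0, 0, 0, 0, 0.085, 0.029, -0.0265, 0, 0, 0, 0])

```text
clock: 0.82
position: [0.3505, -0.2493, 0.226]
ee_rot: [-0.001, 0.984, 0.18, -0.001]
contact_force: [1.1, -0.4, 0.2]
width: 0.0852
```

Request:
apply_moves(moves=[0.085, 0.029, -0.0265, 0, 0, 0, 0, 0.085, 0.029, -0.0265, 0, 0, 0, 0, 0.085, 0.029, -0.0265, 0, 0, 0, 0, 0.085, 0.029, -0.0265, 0, 0, 0, 0, 0.085, 0.029, -0.0265, 0, 0, 0, 0, 0.085, 0.029, -0.0265, 0, 0, 0, 0, 0.085, 0.029, -0.0265, 0, 0, 0, 0, 0.085, 0.029, -0.0265, 0, 0, 0, 0])

```text
clock: 1.48
position: [0.4949, 0.0471, 0.2256]
ee_rot: [0.0, 0.984, 0.179, -0.001]
contact_force: [1.1, -1.7, -0.2]
width: 0.0848
```

Request:
apply_moves(moves=[0.085, 0, 0, 0, 0, 0, -0.12, 0.085, 0, 0, 0, 0, 0, -0.12, 0.085, 0, 0, 0, 0, 0, -0.12, 0.085, 0, 0, 0, 0, 0, -0.12, 0.085, 0, 0, 0, 0, 0, -0.12, 0.085, 0, 0, 0, 0, 0, -0.12, 0.085, 0, 0, 0, 0, 0, -0.12, 0.085, 0, 0, 0, 0, 0, -0.12])

```text
clock: 2.15
position: [0.497, 0.0592, 0.2225]
ee_rot: [-0.003, 0.777, 0.629, -0.001]
contact_force: [0.8, 0.1, 0.1]
width: 0.0849
```

Request:
apply_moves(moves=[0.085, 0, 0, 0, 0, 0, -0.12, 0.085, 0, 0, 0, 0, 0, -0.12, 0.085, 0, 0, 0, 0, 0, -0.12, 0.085, 0, 0, 0, 0, 0, -0.12, 0.085, 0, 0, 0, 0, 0, -0.12, 0.085, 0, 0, 0, 0, 0, -0.12, 0.085, 0, 0, 0, 0, 0, -0.12, 0.085, 0, 0, 0, 0, 0, -0.12])

```text
clock: 2.82
position: [0.4948, 0.0594, 0.22]
ee_rot: [-0.006, 0.38, 0.925, -0.0]
contact_force: [1.1, 0.3, -0.0]
width: 0.0852
```

```bash
cat >> h.py <<'E'
from scipy.spatial.transform import Rotation as Ro
C=np.array([0.5235,0.102]); YAW=np.deg2rad(-21.8)
def rel(goal,phi=YAW+np.pi,lean=0):
    """remaining shift/turn in tool axes to TCP goal, tool down with x at phi"""
    from rig import manip
    s=manip.get_state(); w,x,y,z=s["ee_rot"]; R=Ro.from_quat([x,y,z,w])
    G=Ro.from_rotvec([0,0,phi])*Ro.from_rotvec([np.pi,0,0])
    print("pos",np.round(s["position"],4),"shift",np.round(R.inv().apply(goal-s["position"]),4),"turn",np.round((R.inv()*G).as_rotvec(),4),"F",np.round(s["contact_force"],1),"M",np.round(s["moment"],2),"w",round(s["width"],4),"t",round(s["clock"],2))
    return R,s
E
python3 -c "
from h import *
rel(np.array([*C,0.19]))"
```

```text
pos [0.4948 0.0594 0.22  ] shift [0.0093 0.0506 0.0299] turn [-0.0022 -0.0116 -0.4   ] F [ 1.1  0.3 -0. ] M [ 0.04 -0.05  0.02] w 0.0852 t 2.82
```

Request:
apply_moves(moves=[0.085, 0, 0, 0, 0, -0.003, -0.1, 0.085, 0, 0, 0, 0, -0.003, -0.1, 0.085, 0, 0, 0, 0, -0.003, -0.1, 0.085, 0, 0, 0, 0, -0.003, -0.1, 0.085, -0.003, 0.0125, 0.008, 0, 0, 0, 0.085, -0.003, 0.0125, 0.008, 0, 0, 0, 0.085, -0.003, 0.0125, 0.008, 0, 0, 0, 0.085, -0.003, 0.0125, 0.006, 0, 0, 0])

```text
clock: 3.48
position: [0.5242, 0.1042, 0.1866]
ee_rot: [-0.001, 0.182, 0.983, -0.001]
contact_force: [-0.2, -0.4, -0.3]
width: 0.0851
```

```bash
python3 -c "
from h import *
from rig import imaging
rel(np.array([*C,0.19]))
for n in ('wrist','top','side'):
  d=imaging.get_image(n); cv2.imwrite(f'pics/{n}1.png',d['image'][:,:,::-1]); np.savez(f'{n}1.npz',**d)
rel(np.array([*C,0.102]))"
```

```text
pos [0.5242 0.1042 0.1866] shift [-0.0001 -0.0023 -0.0034] turn [-0.0028 -0.0012  0.0139] F [-0.2 -0.4 -0.3] M [0.   0.05 0.01] w 0.0851 t 3.48
pos [0.524  0.1041 0.1866] shift [-0.0005 -0.0018  0.0846] turn [-0.0036 -0.0023  0.0169] F [-0.1 -0.9  0. ] M [ 0.   -0.02  0.01] w 0.0849 t 3.63
```

View pics/wrist1.png

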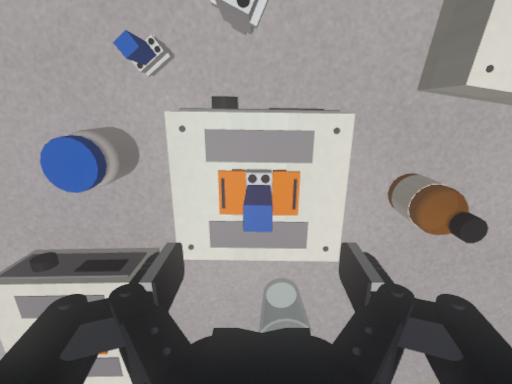

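View pics/side1.png

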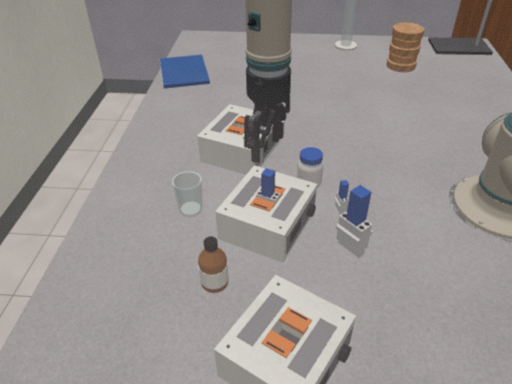

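The wrist view shows the post top at (258,217), the cheeks at (231,192) and (287,192), and the jaws straddling the post with the bottle and jar well clear. Next I'll refine the centre and yaw using wrist depth.

```bash
python3 - <<'E'
from h import *
d=np.load("wrist1.npz"); W=cloud(d)
s=np.full(W.shape[:2],False); s[100:270,160:360]=True
m=s&(W[...,2]>0.074)&(W[...,2]<0.084)
r=cv2.minAreaRect((W[m][:,:2]*1000).astype(np.float32)); print(r,np.median(W[m][:,2]))
m=s&(W[...,2]>0.139)&(W[...,2]<0.15); m[:, :235]=0;m[:,285:]=0
p=W[m];print(m.sum(),p.mean(0),cv2.minAreaRect((p[:,:2]*1000).astype(np.float32)))
c=cv2.resize(d["image"][100:270,160:360],None,fx=4,fy=3.5,interpolation=2);cv2.imwrite("pics/c3.png",c[:,:,::-1])
E
```

```text
((525.200927734375, 101.72303771972656), (170.56947326660156, 150.8048858642578), 68.1861572265625) 0.07794919066827988
817 [0.52387838 0.10225339 0.14246866] ((524.3269653320312, 101.86647033691406), (21.570894241333008, 22.488967895507812), 69.54881286621094)
```

View pics/c3.png

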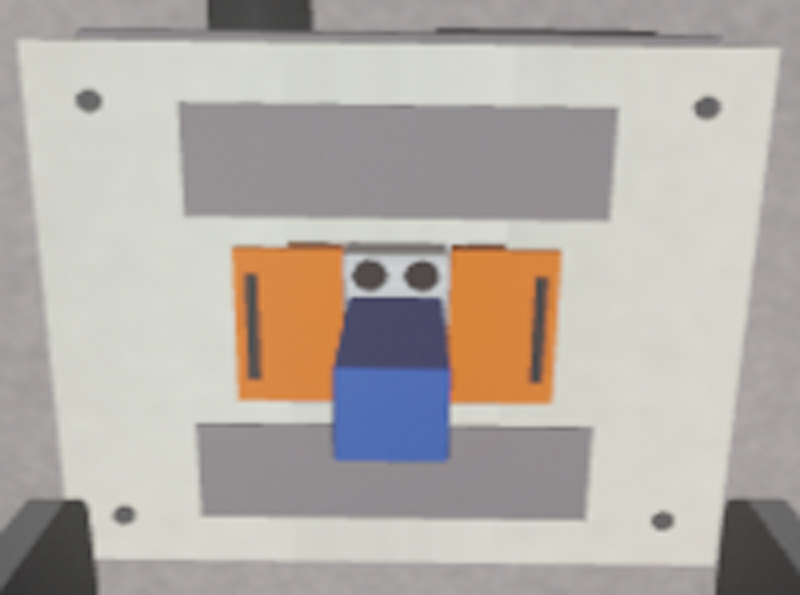

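Request:
apply_moves(moves=[0.085, -0.0013, -0.002, 0.006, -0.003, -0.002, 0.016, 0.085, 0, 0, 0.012, 0, 0, 0, 0.085, 0, 0, 0.012, 0, 0, 0, 0.085, 0, 0, 0.012, 0, 0, 0, 0.085, 0, 0, 0.012, 0, 0, 0, 0.085, 0, 0, 0.012, 0, 0, 0, 0.085, 0, 0, 0.012, 0, 0, 0, 0.085, 0, 0, 0, 0, 0, 0])

```text
clock: 4.3
position: [0.525, 0.0998, 0.1047]
ee_rot: [0.001, 0.193, 0.981, -0.001]
contact_force: [-0.3, -0.5, 0.4]
width: 0.085
```

```bash
sed -i 's/^C=.*;/C=np.array([0.5245,0.1018]);/' h.py; python3 -c "
from h import *
rel(np.array([*C,0.102]))"
```

```text
pos [0.525  0.0998 0.1047] shift [0.0012 0.0017 0.0027] turn [-0.0014  0.0033 -0.0084] F [-0.3 -0.5  0.4] M [ 0.03 -0.04 -0.02] w 0.085 t 4.3
```

Request:
apply_moves(moves=[0.085, 0.0012, 0.0017, 0.0027, -0.001, 0.003, -0.008, 0.085, 0, 0, 0, 0, 0, 0, 0.0, 0, 0, 0, 0, 0, 0, 0.0, 0, 0, 0, 0, 0, 0, 0.0, 0, 0, 0, 0, 0, 0, 0.0, 0, 0, 0, 0, 0, 0, 0.0, 0, 0, 0, 0, 0, 0, 0.0, 0, 0, 0, 0, 0, 0], newtons=80)

```text
clock: 4.97
position: [0.5264, 0.1012, 0.1049]
ee_rot: [0.003, 0.19, 0.982, 0.0]
contact_force: [0.9, 0.8, -1.2]
width: 0.0211
```

```bash
python3 -c "
from h import *
rel(np.array([*C,0.102]))"
```

```text
pos [0.5264 0.1012 0.1049] shift [ 0.002  -0.0001  0.0029] turn [ 0.0016  0.0054 -0.0023] F [ 0.9  0.8 -1.2] M [-0.03  0.04 -0.03] w 0.0211 t 4.97
```

Request:
apply_moves(moves=[0.0, 0, 0.0028, 0, 0.035, 0, 0, 0.0, 0, 0.0028, 0, 0.035, 0, 0, 0.0, 0, 0.0028, 0, 0.035, 0, 0, 0.0, 0, 0.0028, 0, 0.035, 0, 0, 0.0, 0, 0, 0, 0, 0, 0, 0.0, 0, 0, 0, 0, 0, 0, 0.0, 0, 0, 0, 0, 0, 0, 0.0, 0, 0, 0, 0, 0, 0])

```text
clock: 5.63
position: [0.5295, 0.11, 0.1046]
ee_rot: [-0.011, 0.19, 0.979, -0.072]
contact_force: [-0.1, -0.6, -1.3]
width: 0.0213
```

```bash
cat >> h.py <<'E'
def foot(L=0.080):
    R,s=rel(np.array([*C,0.102])); z=R.apply([0,0,1.]); f=s["position"]+L*z
    c,sn=np.cos(YAW),np.sin(YAW); r=lambda v:np.array([c*v[0]+sn*v[1],-sn*v[0]+c*v[1]])
    print("foot heater xy mm",np.round(1000*r(f[:2]-C),1),"z",round(1000*f[2],1),"TCP xy",np.round(1000*r(s["position"][:2]-C),1),"lean x,y",np.round(r(-z[:2]),3),"F_h",np.round(r(s["contact_force"][:2]),1))
E
python3 -c "
from h import *
foot()"
```

```text
pos [0.5295 0.11   0.1046] shift [ 0.0015 -0.009   0.004 ] turn [-0.1449  0.0049 -0.0035] F [-0.1 -0.6 -1.3] M [ 0.16 -0.06 -0.06] w 0.0213 t 5.63
foot heater xy mm [ 1.9 -2.1] z 25.5 TCP xy [1.6 9.5] lean x,y [-0.005  0.144] F_h [ 0.1 -0.6]
```

Request:
apply_moves(moves=[0.0, 0, 0.0025, 0, 0.012, 0, 0, 0.0, 0, 0.0025, 0, 0.01, 0, 0, 0.0, 0, 0.001, 0, 0.0, 0, 0, 0.0, 0, 0, 0, 0, 0, 0, 0.0, 0, 0, 0, 0, 0, 0, 0.0, 0, 0, 0, 0, 0, 0, 0.0, 0, 0, 0, 0, 0, 0, 0.0, 0, 0, 0, 0, 0, 0])

```text
clock: 6.3
position: [0.53, 0.1116, 0.1046]
ee_rot: [-0.014, 0.191, 0.978, -0.086]
contact_force: [-0.8, -2.5, 0.4]
width: 0.021
```

```bash
python3 -c "
from h import *
from rig import imaging
foot()
for n in ('wrist','top','side'):
  d=imaging.get_image(n); cv2.imwrite(f'pics/{n}2.png',d['image'][:,:,::-1]); np.savez(f'{n}2.npz',**d)
foot()
"
```

```text
pos [0.53   0.1116 0.1046] shift [ 0.0015 -0.0105  0.0045] turn [-0.1744  0.0042 -0.0049] F [-0.8 -2.5  0.4] M [-0.29  0.13  0.13] w 0.021 t 6.3
foot heater xy mm [ 1.8 -2.8] z 25.8 TCP xy [ 1.5 11.1] lean x,y [-0.004  0.174] F_h [ 0.2 -2.6]
pos [0.53   0.1116 0.1046] shift [ 0.0015 -0.0105  0.0044] turn [-0.1745  0.0042 -0.0048] F [-1.2 -2.9  0.9] M [-0.21  0.07  0.09] w 0.021 t 6.45
foot heater xy mm [ 1.8 -2.7] z 25.8 TCP xy [ 1.5 11.1] lean x,y [-0.004  0.174] F_h [-0.1 -3.1]
```

View pics/wrist2.png

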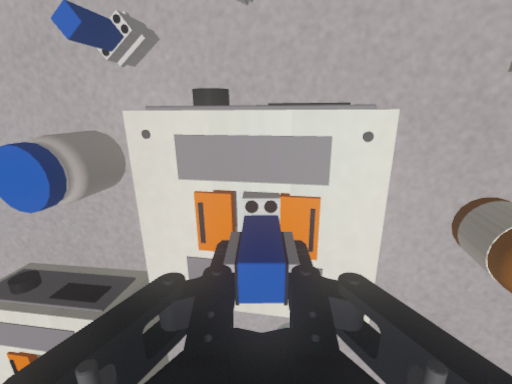

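View pics/side2.png

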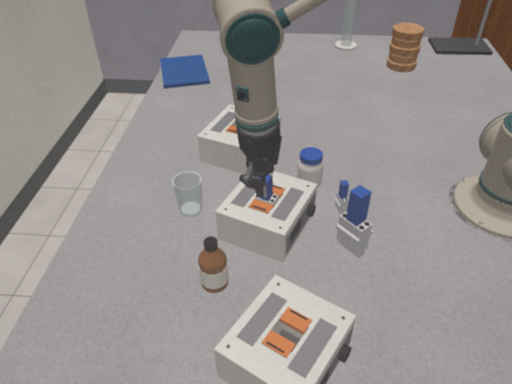

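The wrist view shows the right-hand (+y) cheek shifted outward: a gap has opened on its outer dark slot side at (318,230). The insert is still seated. I'll measure the cheeks.

```bash
cat >> h.py <<'E'
def cheeks(d,zp=0.081):
    im=d["image"].astype(int); m=(im[...,0]>130)&(im[...,2]<90)&(im[...,0]-im[...,2]>90)
    z=d["range_z"]; v,u=np.nonzero(m)
    ray=np.stack([(u-d["cx"])/d["fx"],(v-d["cy"])/d["fy"],np.ones(len(u))],-1)@d["R"]; o=-d["R"].T@d["t"]
    X=o+ray*((zp-o[2])/ray[:,2])[:,None]; c,s=np.cos(YAW),np.sin(YAW)
    D=X[:,:2]-C; h=np.stack([c*D[:,0]+s*D[:,1],-s*D[:,0]+c*D[:,1]],-1)*1000
    k=(abs(h[:,0])<30)&(abs(h[:,1])<60); h=h[k]
    for nm,sg in (("left",1),("right",-1)):
        q=h[(h[:,1]*sg>0)]
        # per x-row extents
        out=[]
        for x0 in range(-20,21,5):
            r=q[abs(q[:,0]-x0)<2.5][:,1]*sg
            if len(r)>8: out.append((x0,round(np.percentile(r,1),1),round(np.percentile(r,99),1)))
        print(nm,out)
E
python3 -c "
from h import *
for i in (1,2): cheeks(np.load(f'wrist{i}.npz'))
d=np.load('wrist2.npz')
c=cv2.resize(d['image'][180:310,180:340],None,fx=5,fy=4.5,interpolation=2);cv2.imwrite('pics/c4.png',c[:,:,::-1])"
```

```text
left [(-20, np.float64(13.4), np.float64(37.9)), (-15, np.float64(13.5), np.float64(37.3)), (-10, np.float64(13.7), np.float64(37.5)), (-5, np.float64(13.8), np.float64(37.8)), (0, np.float64(13.0), np.float64(38.0)), (5, np.float64(13.1), np.float64(37.4)), (10, np.float64(14.2), np.float64(37.7)), (15, np.float64(14.3), np.float64(37.9)), (20, np.float64(14.5), np.float64(38.0))]
right [(-20, np.float64(13.8), np.float64(37.4)), (-15, np.float64(13.9), np.float64(37.5)), (-10, np.float64(13.9), np.float64(37.7)), (-5, np.float64(13.1), np.float64(37.9)), (0, np.float64(13.0), np.float64(38.0)), (5, np.float64(14.0), np.float64(37.2)), (10, np.float64(15.0), np.float64(37.4)), (15, np.float64(16.0), np.float64(37.5)), (20, np.float64(16.0), np.float64(37.7))]
left [(-20, np.float64(20.7), np.float64(44.6)), (-15, np.float64(20.8), np.float64(44.7)), (-10, np.float64(20.9), np.float64(44.6)), (-5, np.float64(20.3), np.float64(44.7)), (0, np.float64(20.6), np.float64(44.5)), (5, np.float64(29.1), np.float64(44.8)), (10, np.float64(32.6), np.float64(44.5)), (15, np.float64(38.9), np.float64(44.8)), (20, np.float64(40.2), np.float64(44.7))]
right [(-20, np.float64(13.0), np.float64(37.9)), (-15, np.float64(12.6), np.float64(38.1)), (-10, np.float64(12.8), np.float64(37.9)), (-5, np.float64(12.4), np.float64(38.1)), (0, np.float64(12.5), np.float64(37.9)), (5, np.float64(12.7), np.float64(38.1)), (10, np.float64(15.1), np.float64(38.0)), (15, np.float64(21.8), np.float64(38.1)), (20, np.float64(25.6), np.float64(37.9))]
```

View pics/c4.png

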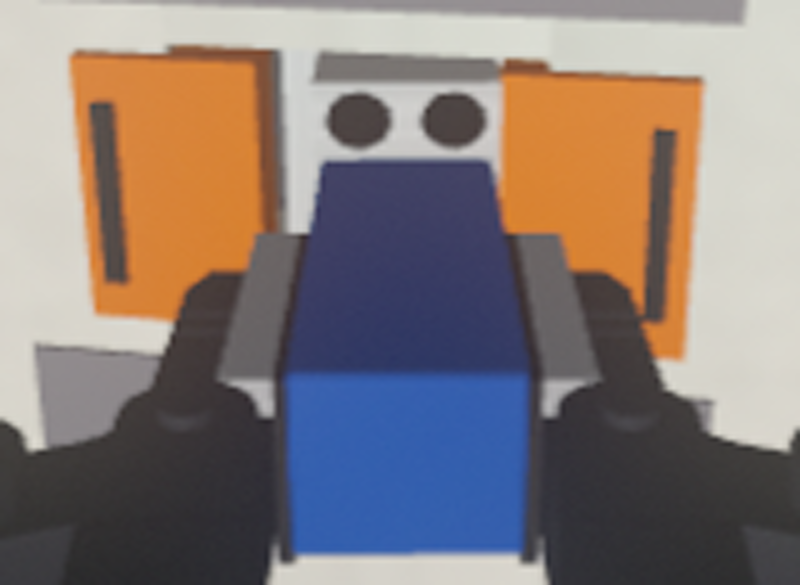

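The left (+y) cheek is 6.9 mm back and the foot is still at the floor. Now I'll rock the other way.

Request:
apply_moves(moves=[0.0, 0, -0.0025, 0, -0.035, 0, 0, 0.0, 0, -0.0025, 0, -0.035, 0, 0, 0.0, 0, -0.0025, 0, -0.035, 0, 0, 0.0, 0, -0.0025, 0, -0.035, 0, 0, 0.0, 0, -0.0025, 0, -0.035, 0, 0, 0.0, 0, 0, 0, 0, 0, 0, 0.0, 0, 0, 0, 0, 0, 0, 0.0, 0, 0, 0, 0, 0, 0])

```text
clock: 7.12
position: [0.5262, 0.1021, 0.1047]
ee_rot: [0.003, 0.192, 0.981, 0.004]
contact_force: [-1.5, -2.0, 1.5]
width: 0.0212
```

```bash
python3 -c "
from h import *
foot()"
```

```text
pos [0.5262 0.1021 0.1047] shift [ 0.0015 -0.0009  0.0027] turn [ 0.01   0.005 -0.005] F [-1.5 -2.   1.5] M [-0.48  0.28  0.03] w 0.0212 t 7.12
foot heater xy mm [1.9 1.7] z 24.7 TCP xy [1.5 0.9] lean x,y [-0.005 -0.01 ] F_h [-0.7 -2.4]
```

Request:
apply_moves(moves=[0.0, 0, -0.0028, 0, -0.036, 0, 0, 0.0, 0, -0.0028, 0, -0.036, 0, 0, 0.0, 0, -0.0028, 0, -0.036, 0, 0, 0.0, 0, -0.0028, 0, -0.036, 0, 0, 0.0, 0, -0.0025, 0, -0.012, 0, 0, 0.0, 0, -0.0025, 0, -0.01, 0, 0, 0.0, 0, -0.001, 0, 0, 0, 0, 0.0, 0, 0, 0, 0, 0, 0])

```text
clock: 7.78
position: [0.5215, 0.0898, 0.1046]
ee_rot: [0.019, 0.187, 0.978, 0.087]
contact_force: [-1.4, -0.2, 2.3]
width: 0.0213
```

```bash
python3 -c "
from h import *
from rig import imaging
foot()
d=imaging.get_image('wrist'); cv2.imwrite('pics/wrist3.png',d['image'][:,:,::-1]); np.savez('wrist3.npz',**d)
cheeks(d)
foot()"
```

```text
pos [0.5215 0.0898 0.1046] shift [0.0016 0.0116 0.0048] turn [0.179  0.0046 0.003 ] F [-1.4 -0.2  2.3] M [-0.32  0.32  0.03] w 0.0213 t 7.78
foot heater xy mm [2. 2.] z 25.9 TCP xy [  1.7 -12.2] lean x,y [-0.004 -0.178] F_h [-1.2 -0.7]
left [(-20, np.float64(18.8), np.float64(44.4)), (-15, np.float64(19.0), np.float64(44.1)), (-10, np.float64(18.6), np.float64(44.4)), (-5, np.float64(18.8), np.float64(44.4)), (0, np.float64(19.0), np.float64(44.1)), (5, np.float64(18.5), np.float64(44.4)), (10, np.float64(18.8), np.float64(44.2)), (15, np.float64(21.6), np.float64(44.5)), (20, np.float64(25.9), np.float64(44.2))]
right [(-20, np.float64(21.2), np.float64(45.0)), (-15, np.float64(21.3), np.float64(44.9)), (-10, np.float64(20.8), np.float64(45.1)), (-5, np.float64(20.9), np.float64(44.8)), (0, np.float64(21.0), np.float64(45.1)), (5, np.float64(28.4), np.float64(45.2)), (10, np.float64(30.3), np.float64(45.1)), (15, np.float64(38.6), np.float64(45.3)), (20, np.float64(40.2), np.float64(45.0))]
pos [0.5215 0.0898 0.1046] shift [0.0017 0.0116 0.0047] turn [0.1787 0.0046 0.0033] F [-0.5  0.2  1.5] M [-0.05  0.19  0.01] w 0.0212 t 7.83
foot heater xy mm [2. 2.] z 25.9 TCP xy [  1.7 -12.3] lean x,y [-0.004 -0.178] F_h [-0.5  0.1]
```

View pics/wrist3.png

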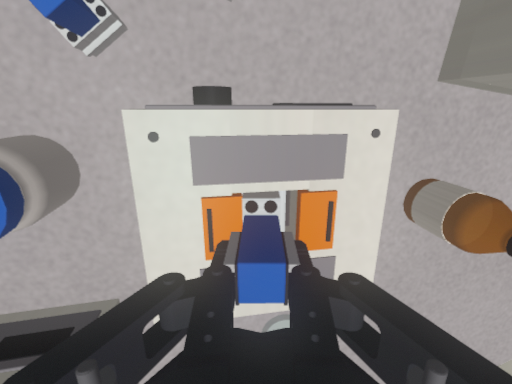

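Both cheeks are about 7 mm back (outer edges at 44.4 and 45.1 mm, from 37.7 mm at the start). Next I bring the insert upright and centred.

Request:
apply_moves(moves=[0.0, 0, 0.0024, 0, 0.036, 0, 0, 0.0, 0, 0.0024, 0, 0.036, 0, 0, 0.0, 0, 0.0024, 0, 0.036, 0, 0, 0.0, 0, 0.0024, 0, 0.036, 0, 0, 0.0, 0, 0.0024, 0, 0.034, 0, 0, 0.0, 0, 0, 0, 0, 0, 0, 0.0, 0, 0, 0, 0, 0, 0, 0.0, 0, 0, 0, 0, 0, 0])

```text
clock: 8.5
position: [0.5272, 0.1006, 0.1048]
ee_rot: [0.003, 0.184, 0.983, -0.009]
contact_force: [-1.2, -0.8, 1.9]
width: 0.0215
```

```bash
python3 -c "
from h import *
foot()"
```

```text
pos [0.5272 0.1006 0.1048] shift [0.003  0.0002 0.0028] turn [-0.0159  0.0082  0.0095] F [-1.2 -0.8  1.9] M [-0.11  0.3  -0.02] w 0.0215 t 8.5
foot heater xy mm [ 3.7 -1.4] z 24.8 TCP xy [ 3.  -0.1] lean x,y [-0.008  0.016] F_h [-0.8 -1.2]
```

Request:
apply_moves(moves=[0.0, 0.0012, -0.0001, 0, -0.016, 0.004, 0.012, 0.0, 0, 0, -0.002, 0, 0, 0, 0.0, 0, 0, -0.004, 0, 0, 0, 0.0, 0, 0, -0.004, 0, 0, 0, 0.0, 0, 0, -0.004, 0, 0, 0, 0.0, 0, 0, -0.004, 0, 0, 0, 0.0, 0, 0, 0, 0, 0, 0, 0.0, 0, 0, 0, 0, 0, 0])

```text
clock: 9.17
position: [0.5263, 0.0993, 0.1238]
ee_rot: [0.003, 0.193, 0.981, 0.002]
contact_force: [0.1, 0.3, -1.9]
width: 0.0212
```

```bash
python3 -c "
from h import *
foot()"
```

```text
pos [0.5263 0.0993 0.1238] shift [0.0027 0.0016 0.0218] turn [ 0.0051  0.0053 -0.0076] F [ 0.1  0.3 -1.9] M [-0.01 -0.    0.  ] w 0.0212 t 9.17
foot heater xy mm [ 3.  -1.3] z 43.8 TCP xy [ 2.6 -1.7] lean x,y [-0.005 -0.005] F_h [-0.1  0.4]
```

It is lifting free: about 1.9 N, which matches its weight. Continuing up.

Request:
apply_moves(moves=[0.0, 0.0006, 0.0013, -0.004, 0.004, 0.003, -0.007, 0.0, 0, 0, -0.008, 0, 0, 0, 0.0, 0, 0, -0.01, 0, 0, 0, 0.0, 0, 0, -0.01, 0, 0, 0, 0.0, 0, 0, -0.01, 0, 0, 0, 0.0, 0, 0, -0.01, 0, 0, 0, 0.0, 0, 0, -0.008, 0, 0, 0, 0.0, 0, 0, 0, 0, 0, 0])

```text
clock: 9.83
position: [0.5265, 0.1016, 0.1892]
ee_rot: [0.001, 0.188, 0.982, 0.0]
contact_force: [0.5, 0.2, -1.4]
width: 0.0212
```

Request:
apply_moves(moves=[0.0, 0, 0, -0.004, 0, 0, 0, 0.0, 0, 0, -0.002, 0, 0, 0, 0.0, 0, 0, 0, 0, 0, 0, 0.0, 0, 0, 0, 0, 0, 0, 0.0, 0, 0, 0, 0, 0, 0, 0.0, 0, 0, 0, 0, 0, 0, 0.0, 0, 0, 0, 0, 0, 0, 0.0, 0, 0, 0, 0, 0, 0])

```text
clock: 10.5
position: [0.5251, 0.1017, 0.1941]
ee_rot: [-0.001, 0.188, 0.982, -0.0]
contact_force: [-0.1, -0.8, -1.3]
width: 0.0212
```

```bash
python3 -c "
from h import *
from rig import imaging,manip
foot()
for n in ('wrist','side'):
  d=imaging.get_image(n); cv2.imwrite(f'pics/{n}4.png',d['image'][:,:,::-1]); np.savez(f'{n}4.npz',**d)
  if n=='wrist': cheeks(d)
  else: cv2.imwrite('pics/c5.png',cv2.resize(d['image'][110:250,190:350],None,fx=4.5,fy=4,interpolation=2)[:,:,::-1])
foot(); print(manip.get_state()['qd'].round(4))"
```

```text
pos [0.5251 0.1017 0.1941] shift [ 0.0005 -0.      0.0921] turn [-0.001  -0.0009  0.0022] F [-0.1 -0.8 -1.3] M [-0.05  0.03 -0.01] w 0.0212 t 10.5
foot heater xy mm [0.5 0. ] z 114.1 TCP xy [0.6 0.1] lean x,y [0.001 0.001] F_h [ 0.2 -0.8]
left [(-20, np.float64(19.9), np.float64(44.0)), (-15, np.float64(20.0), np.float64(44.3)), (-10, np.float64(19.1), np.float64(44.5)), (-5, np.float64(19.2), np.float64(43.8)), (0, np.float64(23.9), np.float64(44.1)), (5, np.float64(25.4), np.float64(44.3)), (10, np.float64(25.5), np.float64(44.6)), (15, np.float64(25.7), np.float64(43.9)), (20, np.float64(25.8), np.float64(44.0))]
right [(-20, np.float64(19.7), np.float64(44.7)), (-15, np.float64(19.8), np.float64(44.1)), (-10, np.float64(19.9), np.float64(44.3)), (-5, np.float64(20.0), np.float64(44.6)), (0, np.float64(23.9), np.float64(44.7)), (5, np.float64(25.2), np.float64(44.1)), (10, np.float64(25.3), np.float64(44.4)), (15, np.float64(25.4), np.float64(44.6)), (20, np.float64(25.6), np.float64(44.7))]
pos [0.5251 0.1017 0.1942] shift [ 0.0006 -0.      0.0922] turn [-0.0009 -0.0008  0.0022] F [ 0.4 -0.1 -1. ] M [ 0.   -0.03  0.01] w 0.0211 t 10.6
foot heater xy mm [0.6 0. ] z 114.2 TCP xy [0.6 0.1] lean x,y [0.001 0.001] F_h [0.4 0.1]
[-0.0016 -0.0006 -0.0018 -0.0015 -0.0007 -0.0008]
```

View pics/wrist4.png

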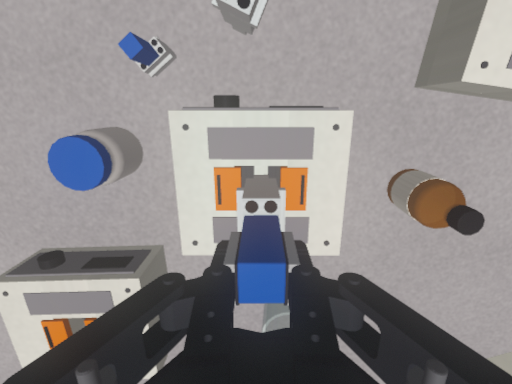

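View pics/c5.png

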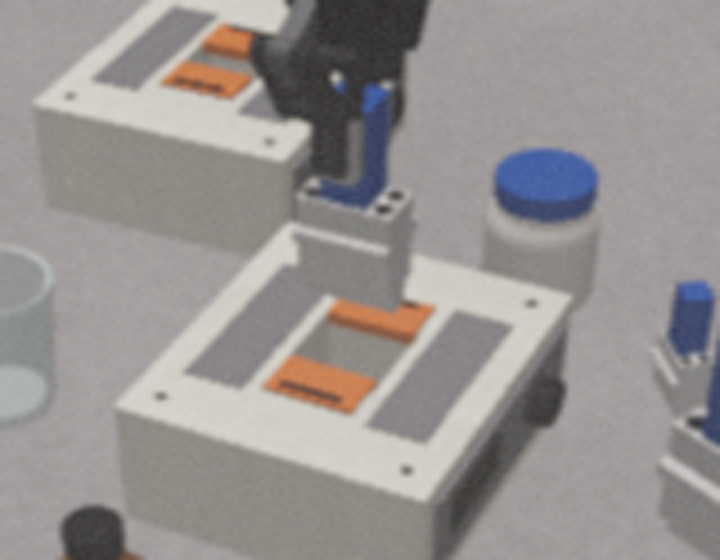

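The insert hangs clear, upright and centred, about 33 mm above the cheek tops. Both cheeks are about 6.5 mm back and the arm is still, so I'm handing in.

```bash
python3 -c "
from rig import workorder
print(workorder.sign_off())"
```

```text
the job is handed in; nothing more can be done
None
```

The job is done and handed in at about 10.6 s on the robot's clock; the sign-off gives no verdict. I gripped the middle-sized insert by its post across y in the nearest heater and rocked it to +y (0.174 rad), then to −y (0.178 rad). The foot stayed at floor level both times. I then brought it upright and lifted it straight out.

| Last check | Measured |
|---|---|
| Cheeks pushed back | about 6.5 mm each (6.9 and 7.4 mm measured during the rocking; stop at 7 mm) |
| Foot above cheek tops | about 33 mm, worked out from the tool pose |
| Foot from pocket axis | under 1 mm |
| Lean | about 0.001 rad |
| Joint speeds | under 0.002 rad/s |
| Finger opening | 21 mm on the 22 mm post, grip set to 80 N |
| Load on the wrist | about 1 to 2 N, consistent with the insert's weight |

- **Bystanders:** in the last pictures the bottle, jar and beaker stood upright and looked unmoved. I did not re-measure their positions.
- **x offset:** during rocking the tool read 1.5 to 3 mm off the measured heater centre along x. It caused no noticeable force and was gone after the lift.
- **Failed checks:** none of my checks failed.

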